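# Close the keepsake box and show it to the camera

### The arm

A 6-joint arm with a two-finger parallel gripper is mounted at the origin on the work surface. World frame = base frame: x ahead of the robot, y to its left, z up, the work surface at z = 0. Lengths are in m, angles in rad, forces in N, time in s.
With the tool pointing down it reaches from about 0.4 to 0.825 m from the base axis. Payload 7 kg.
Tool frame: the origin (TCP) lies at the very end of the fingers, on their centre line; the grasp point (between the pads) lies 19 mm behind it (arm.pinch_z is the z of the grasp point in the tool frame, in m); z points along the fingers, y is the direction in which the jaws open and shut (so a half turn about z gives the same grasp; the last joint's range is limited). The gripper opens to 88 mm and grips with 3 to 60 N. Pads are 19 mm wide; open, the fingers measure 130 mm over their backs; the gripper's body (78 mm by 193 mm) begins 47 mm behind the grasp point.
Start: joints at [1.609, 0.359, 0.012, 0, -1.224, -0.288], TCP at [0.167, 0.654, 0.204] pointing down, gripper open.
Joint ranges: [-3.07, 3.07], [-1.43, 2.12], [-1.02, 1.25], [-3.03, 1.67], [-3.05, -0], [-3.03, 3.03]. Speed limits (rad/s): [2.39, 2.39, 3.01, 3.14, 3.14, 3.14].

### API

Orientations are given as [roll, pitch, yaw] about the fixed x, y, z axes, in that order (R = Rz(yaw) Ry(pitch) Rx(roll)).
In Python, from station import arm gives the robot as it stands.
- The arm moves only by the tool drive_tool, never from a script. Its argument "targets" is a list of rows, each a list of 6 numbers: the shift along the world's x, y, z in units of 0.04 m (1.0 is 0.04 m), then the turn, a rotation vector about the world's x, y, z in units of 6 degrees (1.0 is 6 degrees). In form: [[x, y, z, wx, wy, wz], ...]. A call has 1 to 5 rows; each row shifts and turns the commanded pose from where the row before left it; what a row does not reach is not made up. A row lasts 1/8 s, in which the tool goes at most 62.5 mm and 10.7 degrees, less where a joint would pass 70% of its speed; a pose out of reach is approached as far as the arm can. A call with a number of a shift or a turn outside -1 to 1 is refused whole. A call with a gripper value outside its range is refused whole. "claw" is the opening, from 0 (shut) to 1 (fully open), set as the call begins (left out, the last holds). The fingers move at their own pace and stop on an object; "newtons" is the grip in N (left out, the last holds). Time passes only in rows, so rows that do not move let the fingers close. It gives the time, the measured TCP pose, the force and the opening at its end, in the units of the state.
- arm.get_state(): the state, without advancing time (a new reading comes with each control period).
- arm.grab_frame(name): name is "scene" or "top"; returns (picture, depth): 400x640x3 uint8, red, green, blue; 400x640 float32, m along the optical axis (not along the pixel's ray), 0 where there is no reading.
- arm.get_calibration(name): a dict with "mtx" (3x3 intrinsics, pixels), "origin" and "rotation" of the camera in the world. Camera axes: x right, y up, looking along -z (the intrinsics and any distortion apply to the point x, -y, -z); pixel columns grow to the right and rows downward; lengths in m; the calibration is good to about 2 mm. A picture is of the moment at which its call begins. get_calibration takes no time and is no camera call.
- arm.job_done(): hands the job in, once; it reports no verdict.
Trained networks look in the newest picture that a camera, given by its name, has taken for a name from the list of things; names that differ only in an ending like _2 or _b are one class to them, and where a whole thing is asked for, a point or a joint stands for the part that bears it (a point fixed in the world has none). Each returns a list of dicts, best first, with "score" (0 to 1); they miss things now and then, are a little off and sometimes report something else, mostly with a low value. They report only what shows in the picture. A call takes as long as a camera call. They do not tell look-alikes from the thing itself.
- arm.search_frame(target, camera): "point" ([x, y, z] in m, in the coordinates of the camera as it stood for that picture, good to about 4 mm: the middle of the surface that is visible of it).
- arm.cut_out(target, camera): "pixels" (400x640 bool, what is visible of it).
- arm.landmark_of(target, camera): "point" ([x, y, z] in m, in the coordinates of the camera as it stood for that picture, good to about 4 mm: a listed point, or the origin of a listed thing).
The state is a dict: "t": time; "q": joint angles; "qd": joint speeds; "joint_efforts": joint torques, N m; "eef_pos": TCP position; "ee_rot": TCP orientation; "force": force on the tool from outside, world axes, zero at the start; "moment": the same for the moment, N m; "width": finger opening in m.
Only numpy, scipy, OpenCV 4.12 (cv2) and the standard library are available. Lean on these libraries where they do the work, as an engineer would, in place of code of your own. Each camera call takes 0.05 s, during which the arm holds its last target. There are 200 camera calls.

### The job

Put the rectangular wooden lid squarely and fully down on the small open wooden box where it stands and let go of it, then pick up the closed box and hold it upright in the air in front of the camera for its photo: middle of the box level with the lens and 15 cm straight out from the lens glass, with the side that carries the raised fish facing squarely to the lens. Finish while still holding the box there, still and clear of everything else; leave the camera and the other toys and things where they are.

Things in the scene. Friction and masses are not known exactly. Their poses are not given: they have to be found in the camera images.
- box: Open-topped empty wooden box, outside 46 (x) by 60 (y) by 50 mm high, walls and floor 5 mm, opening 36 by 50 mm, 130 to 250 g. Origin: centre of its underside. x points out of the 60 mm wide front with a raised wooden fish (3 mm thick, 35 mm long, mid-face); the back is plain. y along its length, z up. Gripped across y (60 mm, plain ends) the fish stays free and the fingers clear the lid's bar.
- box_mid (a point): Centre of the box, on its axis, 25 mm above its underside. Axes as the box.
- lid: Rectangular lid of the box, right way up, 48 to 78 g. Origin: centre of its underside. Plug 28 by 42, then 32 by 46 mm (7 mm high in all), plate 46 (x) by 60 (y) mm, 7 to 13 mm up, bar handle 30 (x) by 12 (y) mm, 13 to 29 mm up. z up; fits either way round, 2 mm play. Fully on, the plate lies on the box's rim: lid origin 43 mm, bar top 72 mm above the box's origin.
- lens (a point): Centre of the lens glass, at the front of the 44 mm round barrel of a black 80 by 56 mm camera on a 14 mm column (304 mm high) with a 110 mm round foot, fixed to the bench. Its height varies, 170 to 250 mm. Axes: -x is the way the camera looks (level), z up. The camera slides on its column only if pushed hard.
- view (a point): Point in the air 150 mm straight in front of the lens (along the lens's -x), where the middle of the box (box_mid) must be held. Axes as the lens: the box held rightly has its x along this x.
- round_lid: Round wooden lid of another tin, 64 mm across, 30 mm high with a knob; a bystander. Origin: centre of the underside.
- crab: Red plastic toy crab about 75 mm wide, 37 mm high; a bystander. Origin: centre of the underside.
- bowl: Steel bowl 140 mm across, 50 mm high; a bystander. Origin: centre of the underside.
- vase: Small ceramic vase 62 mm across, 130 mm high; a bystander. Origin: centre of the underside.
- crayons: Closed flip-top plastic crayon box 112 by 74 by 36 mm; a bystander. Origin: centre of the underside.
- rod: Wooden toy fishing rod 330 mm long along its x, 14 mm thick, with a magnet tip; a bystander. Origin: on the underside near its middle.
- toy_fish: Small flat wooden fish about 53 mm long, 14 mm high, lying on the crayon box; a bystander. Origin: underside of its round body.
Mind the look-alikes: they are no part of the job. What is shaped like the lid but purple is not meant.

How it is judged:
On the way:
1. the lid sits fully and squarely on the box, which stands on the bench, and has been let go (z of lid in the frame of box between 0.04 and 0.0455 m and x of lid in the frame of box between -0.004 and 0.004 m and y of lid in the frame of box between -0.004 and 0.004 m and angle between the x axis of lid and the x axis of box, either way round below 0.13 rad and height (world z) of box below 0.008 m and angle between box's own z axis and vertical below 0.1 rad and contact force between the fingers and lid below 0.05 N), for 0.2 s.
At the end, for the whole second after the job is handed in: Box held by its body in the air, at rest: middle within 25 mm of the view point, upright within 8 degrees, fish side to the lens within 10 degrees, lid fully on (4 mm sideways, 2.5 mm in height). Camera moved under 10 mm, bystanders under 30 mm (z of lid in the frame of box between 0.04 and 0.0455 m and x of lid in the frame of box between -0.004 and 0.004 m and y of lid in the frame of box between -0.004 and 0.004 m and angle between the x axis of lid and the x axis of box, either way round below 0.13 rad and distance between box_mid and view below 0.025 m and height (world z) of box above 0.1 m and angle between box's own z axis and vertical below 0.14 rad and angle between the x axis of box and the x axis of lens, either way round below 0.17 rad and x of lens in the frame of box above 0.08 m and contact force between the fingers and box above 2 N and linear speed of box below 0.02 m/s and angular speed of box below 0.1 rad/s and distance of lens from where it was at the start of the episode below 0.01 m and distance of each of round_lid, crab, bowl, vase, crayons, rod, toy_fish from where it was at the start of the episode below 0.03 m); the arm keeps its last pose, push and grip.
It fails at once if a bystander is pushed more than 30 mm, the vase is tipped, or the camera is shifted more than 10 mm (distance of any of round_lid, crab, bowl, vase, crayons, rod, toy_fish from where it was at the start of the episode above 0.03 m or angle between vase's own z axis and vertical above 0.5 rad or distance of lens from where it was at the start of the episode above 0.01 m).
It also fails if it takes over 48 s, if anything falls off the work surface, if the arm or the gripper's body presses on something with over 40 N, if the wrist force passes 120 N, or if a joint passes its speed limit or range.

## Working session

There is one attempt and no reset: what is moved stays moved. The work goes in short steps, Python scripts to look and compute and a tool call to move; the robot and the scene stay as the last step left them, time stands still between calls to the robot, and variables do not carry over. Pictures are saved under pics/ and viewed, about 8 in all and at most 12, crops included, and the job is handed in when it is done.

Besides the shell and the picture viewer there is one more tool, called after "Request:" as a command line: name --pt "numbers of a row" for each row, then --argument value for the rest. drive_tool: Moves the arm, as the interface text tells. Shifts and turns lie within -1 to 1; 1 stands for 0.04 m of shift or 6 degrees of turn. Its arguments: {"type":"object","properties":{"targets":{"type":"array"},"claw":{"type":"number"},"newtons":{"type":"number"}},"required":["targets"]}

```bash
mkdir -p pics; ls
cat > h.py <<'E'
import numpy as np, cv2
from station import arm
def cal(n):
    c=arm.get_calibration(n); return np.array(c["mtx"]),np.array(c["origin"]),np.array(c["rotation"])
def w(n,p):
    K,o,R=cal(n); return o+R@np.array(p)
def cloud(n,d):
    K,o,R=cal(n); v,u=np.mgrid[0:400,0:640]
    P=np.stack([(u-K[0,2])/K[0,0]*d,-(v-K[1,2])/K[1,1]*d,-d],-1); return P@R.T+o
def proj(n,p):
    K,o,R=cal(n); q=R.T@(np.array(p)-o); q=q*[1,-1,-1]; q=K@q; return q[:2]/q[2]
E
python3 - <<'E'
from h import *
print(arm.get_state())
for n in ("scene","top"):
    im,d=arm.grab_frame(n); cv2.imwrite(f"pics/{n}0.png",im[:,:,::-1]); np.savez(f"{n}0.npz",im=im,d=d)
    c=arm.get_calibration(n); print({k:(np.round(v,3).tolist() if not isinstance(v,str) else v) for k,v in c.items()})
    for t in ("box","lid","lens","view","round_lid","crab","bowl","vase","crayons","rod"):
        for r in arm.landmark_of(t,n)[:3]:
            p=w(n,r["point"]); print(n,t,round(r["score"],2),p.round(3),proj(n,p).round())
E
```

```text
pics
{'t': 0.0, 'q': array([ 1.60909176e+00,  3.59344089e-01,  1.10570171e-02, -3.62978073e-04,
       -1.22411309e+00, -2.88102495e-01]), 'qd': array([-0.00092901, -0.00151683, -0.00018889,  0.00115307, -0.00101881,
       -0.0003739 ]), 'joint_efforts': array([-3.68823848e-04, -5.82715237e+01,  2.93048286e+01,  6.99703574e+00,
        6.96582603e-03, -1.65651168e-04]), 'eef_pos': array([0.16676469, 0.65352112, 0.20294729]), 'ee_rot': array([ 3.13995796e+00, -1.28586567e-04, -2.49930563e-01]), 'force': array([-0.79525556, -0.09117726,  1.20715445]), 'moment': array([-0.0185902 , -0.07898224,  0.00690739]), 'width': 0.08783441209643157}
{'mtx': [[477.713, 0.0, 328.885], [0.0, 477.713, 202.623], [0.0, 0.0, 1.0]], 'origin': [1.308, -0.573, 0.824], 'rotation': [0.918, -0.012, 0.945]}Traceback (most recent call last):
  File "<stdin>", line 8, in <module>
  File "h.py", line 11, in proj
    K,o,R=cal(n); q=R.T@(np.array(p)-o); q=q*[1,-1,-1]; q=K@q; return q[:2]/q[2]
                                           ~^~~~~~~~~~
TypeError: can't multiply sequence by non-int of type 'numpy.float64'
```

```bash
sed -i 's/,np.array(c\["rotation"\])/,Rotation.from_euler("xyz",c["rotation"]).as_matrix()/; 1a from scipy.spatial.transform import Rotation' h.py
cat > m.py <<'E'
from h import *
for n in ("scene","top"):
    im,d=arm.grab_frame(n); cv2.imwrite(f"pics/{n}0.png",im[:,:,::-1]); np.savez(f"{n}0.npz",im=im,d=d)
    c=arm.get_calibration(n); print({k:np.round(v,3).tolist() for k,v in c.items()})
    for t in ("box","lid","lens","round_lid","crab","bowl","vase","crayons","rod"):
        for r in arm.landmark_of(t,n)[:3]:
            p=w(n,r["point"]); print(n,t,round(r["score"],2),p.round(3),proj(n,p).round())
E
python3 m.py
```

```text
{'mtx': [[477.713, 0.0, 328.885], [0.0, 477.713, 202.623], [0.0, 0.0, 1.0]], 'origin': [1.308, -0.573, 0.824], 'rotation': [0.918, -0.012, 0.945]}
scene box 0.87 [ 0.474  0.071 -0.001] [337. 208.]
scene lid 0.8 [ 0.474 -0.085  0.001] [290. 228.]
scene lid 0.79 [ 0.48 -0.21 -0.  ] [249. 249.]
scene lid 0.64 [ 0.397 -0.294  0.001] [204. 243.]
scene lens 0.62 [0.708 0.242 0.208] [455. 164.]
scene round_lid 0.71 [ 0.61  -0.206  0.001] [278. 279.]
scene round_lid 0.2 [ 0.48  -0.21   0.001] [249. 248.]
scene crab 0.85 [ 0.678 -0.04  -0.   ] [351. 267.]
scene bowl 0.9 [ 0.7   -0.383  0.002] [226. 341.]
scene vase 0.86 [ 0.784 -0.026  0.001] [384. 291.]
scene crayons 0.83 [ 0.52  -0.389 -0.003] [188. 290.]
scene rod 0.83 [0.397 0.319 0.   ] [386. 168.]
{'mtx': [[514.355, 0.0, 307.799], [0.0, 514.355, 191.082], [0.0, 0.0, 1.0]], 'origin': [0.491, -0.032, 1.312], 'rotation': [0.09, -0.02, -1.551]}
top box 0.86 [ 0.471  0.07  -0.002] [257. 244.]
top lid 0.85 [ 0.478 -0.21  -0.003] [367. 244.]
top lid 0.8 [ 0.473 -0.087  0.005] [319. 245.]
top lid 0.7 [ 0.469  0.07  -0.   ] [257. 245.]
top lens 0.95 [0.704 0.243 0.211] [172. 136.]
top lens 0.34 [ 0.676 -0.034 -0.   ] [300. 165.]
top round_lid 0.78 [ 0.613 -0.199 -0.001] [363. 191.]
top crab 0.71 [ 0.672 -0.036 -0.004] [300. 167.]
top bowl 0.82 [ 0.697 -0.378  0.001] [433. 160.]
top vase 0.64 [ 0.791 -0.018 -0.001] [295. 121.]
top crayons 0.82 [ 0.519 -0.388  0.002] [437. 229.]
top crayons 0.63 [0.394 0.323 0.004] [155. 274.]
top crayons 0.56 [ 0.531 -0.389  0.036] [441. 224.]
top rod 0.66 [0.396 0.322 0.002] [155. 273.]
```

View pics/scene0.png

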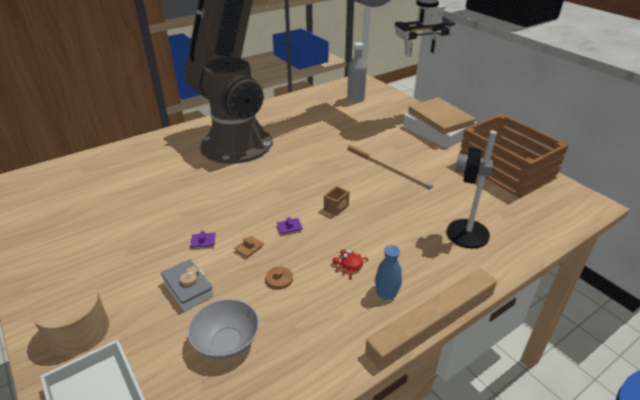

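View pics/top0.png

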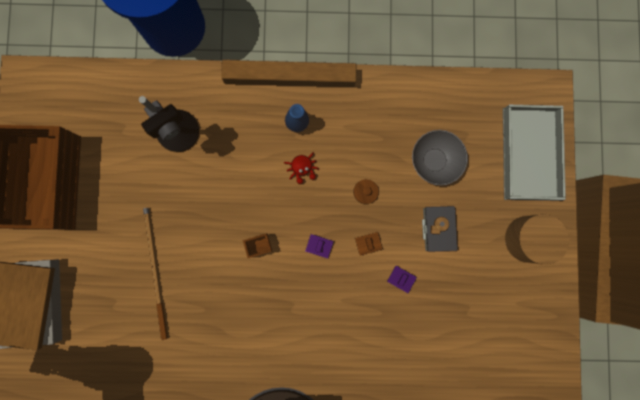

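Candidates for the lid: brown bar-handled one at scene (249,246)/top (367,244); purple ones at scene (289,225) and (203,239). The brown wooden one fits. I'll confirm it in a crop and measure the yaws.

```bash
cat > m2.py <<'E'
from h import *
S=np.load("scene0.npz");T=np.load("top0.npz")
def crop(im,x,y,r,s): return cv2.resize(im[y-r:y+r,x-r:x+r,::-1],(s,s),interpolation=cv2.INTER_CUBIC)
a=np.hstack([crop(S["im"],249,246,24,260),crop(S["im"],337,202,24,260),crop(S["im"],474,165,24,260)])
b=np.hstack([crop(T["im"],367,244,24,260),crop(T["im"],257,244,24,260),crop(T["im"],172,128,36,260)])
cv2.imwrite("pics/crops.png",np.vstack([a,b]))
def show(nm,P): 
    if len(P)<5: print(nm,len(P)); return
    r=cv2.minAreaRect(P[:,:2].astype(np.float32)*1000); print(nm,len(P),"rect",np.round(r[0],1),np.round(r[1],1),round(r[2],1),"mean",P.mean(0).round(4),"zpct",np.percentile(P[:,2],[5,50,95]).round(4))
for n,D in (("top",T),("scene",S)):
    C=cloud(n,D["d"]); C[D["d"]==0]=9
    def near(x,y,r,z0,z1): 
        m=(np.hypot(C[...,0]-x,C[...,1]-y)<r)&(C[...,2]>z0)&(C[...,2]<z1); return C[m]
    print(n,"bench z",np.median(near(.55,.05,.03,-.05,.05)[:,2]))
    show("lid plate",near(.479,-.21,.05,.008,.019)); show("lid bar",near(.479,-.21,.05,.022,.04)); show("lid all",near(.479,-.21,.05,.007,.04))
    show("box rim",near(.473,.071,.05,.042,.06)); show("box all",near(.473,.071,.055,.008,.06))
    show("column",near(.75,.25,.16,.255,.4)); show("camera",near(.75,.25,.16,.16,.26)); show("foot",near(.75,.25,.16,.004,.03))
E
python3 m2.py
```

```text
top bench z 0.0001863324401794042
lid plate 365 rect [ 484.6 -209.3] [57.6 62.4] 17.3 mean [ 0.4786 -0.2095  0.0128] zpct [0.009  0.0127 0.0167]
lid bar 60 rect [ 478.9 -209.7] [29.6 11.5] 16.8 mean [ 0.4788 -0.2098  0.029 ] zpct [0.0246 0.0289 0.0332]
lid all 437 rect [ 484.6 -209.3] [57.6 62.4] 17.3 mean [ 0.4788 -0.2094  0.0151] zpct [0.0089 0.0133 0.0302]
box rim 173 rect [468.7  68.1] [45.9 60.2] 17.3 mean [0.4686 0.0687 0.0492] zpct [0.0446 0.0493 0.0543]
box all 259 rect [458.9  73. ] [65.2 75.6] 17.7 mean [0.47   0.0692 0.0396] zpct [0.0086 0.0473 0.0535]
column 99 rect [756.9 282.7] [13.  13.3] 0.5 mean [0.7557 0.2808 0.2888] zpct [0.2585 0.2943 0.3057]
camera 1114 rect [734.9 266.3] [76.3 82.7] 87.6 mean [0.7312 0.2623 0.2284] zpct [0.2012 0.232  0.24  ]
foot 1407 rect [752.5 250.3] [317.1 307.8] 69.3 mean [0.7473 0.2575 0.0092] zpct [0.0042 0.0088 0.0162]
scene bench z 0.0013145258509484892
lid plate 276 rect [ 481.5 -212.1] [49.8 62.3] 13.4 mean [ 0.4854 -0.2145  0.0142] zpct [0.011  0.0143 0.0173]
lid bar 62 rect [ 481.6 -212.1] [30.7 14. ] 12.8 mean [ 0.4836 -0.213   0.0287] zpct [0.0229 0.0293 0.0326]
lid all 347 rect [ 481.5 -212.1] [49.8 62.3] 13.4 mean [ 0.485  -0.2143  0.0169] zpct [0.0112 0.0148 0.0303]
box rim 202 rect [470.7  65.2] [49.5 62.9] 19.0 mean [0.4723 0.0633 0.0485] zpct [0.0431 0.0492 0.0534]
box all 533 rect [472.5  64.6] [51.9 65.7] 19.7 mean [0.4751 0.0621 0.0349] zpct [0.0116 0.0364 0.0523]
column 142 rect [760.4 280.7] [13.9 17.1] 34.0 mean [0.7619 0.2785 0.2827] zpct [0.2571 0.2833 0.3055]
camera 987 rect [742.5 262.5] [76.1 75.3] 89.1 mean [0.7504 0.2548 0.22  ] zpct [0.1824 0.2242 0.2412]
foot 1228 rect [745.5 250.7] [301.3 303.3] 86.6 mean [0.7596 0.264  0.0112] zpct [0.0042 0.0121 0.0176]
```

View pics/crops.png

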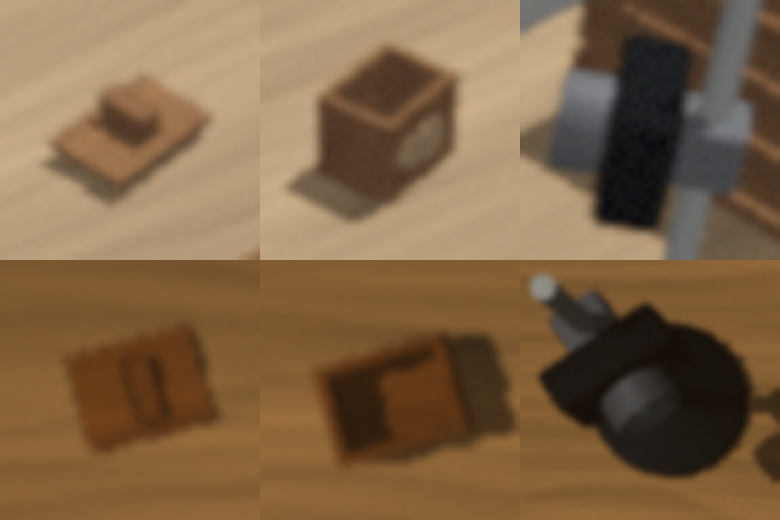

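The crop confirms it: the brown lid has a bar handle (top crop, left) and the purple ones are look-alikes. The fish is on the box face toward world +x, so the box yaw is about +18°. I'm moving toward the lid.

Request:
drive_tool --pt "0.625 -0.94 0 0 0 0.27" --pt "0.625 -0.94 0 0 0 0.27" --pt "0.625 -0.94 0 0 0 0.27" --pt "0.625 -0.94 0 0 0 0.27" --pt "0.625 -0.94 0 0 0 0.27" --claw 0.5

```text
t: 1.72
eef_pos: [0.2926, 0.4648, 0.2041]
ee_rot: [-3.141, -0.0, -0.107]
force: [0.6, 0.2, 0.1]
width: 0.0459
```

Request:
drive_tool --pt "0.625 -0.94 0 0 0 0.27" --pt "0.625 -0.94 0 0 0 0.27" --pt "0.625 -0.94 0 0 0 0.27" --pt "0.625 -0.94 0 0 0 0.27" --pt "0.625 -0.94 0 0 0 0.27"

```text
t: 2.35
eef_pos: [0.4176, 0.2768, 0.2042]
ee_rot: [-3.141, -0.001, 0.034]
force: [0.8, 0.1, -0.1]
width: 0.0436
```

Request:
drive_tool --pt "0.625 -0.94 0 0 0 0.27" --pt "0.625 -0.94 0 0 0 0.27" --pt "0.1 -0.94 0 0 0 0.27" --pt "0 -0.94 0 0 0 0.27" --pt "0 -0.94 0 0 0 0.27"

```text
t: 2.98
eef_pos: [0.4708, 0.0887, 0.204]
ee_rot: [-3.141, -0.0, 0.175]
force: [-0.2, 0.1, 0.1]
width: 0.0439
```

```bash
cat > m3.py <<'E'
from h import *
T=np.load("top0.npz");S=np.load("scene0.npz")
for n,D in (("top",T),("scene",S)):
    C=cloud(n,D["d"]); C[D["d"]==0]=9
    hsv=cv2.cvtColor(D["im"],cv2.COLOR_RGB2HSV)
    m=(np.hypot(C[...,0]-.73,C[...,1]-.25)<.1)&(C[...,2]>.17)&(C[...,2]<.3)
    print(n,"V hist",np.percentile(hsv[...,2][m],[5,25,50,75,95]))
    for nm,mm in (("body",m&(hsv[...,2]<45)),("bodytop",m&(C[...,2]>.228)&(hsv[...,2]<45)),("barrel",m&(hsv[...,2]>=60)&(C[...,0]+C[...,1]<.985))):
        P=C[mm]; r=cv2.minAreaRect(P[:,:2].astype(np.float32)*1000); print(nm,len(P),np.round(r[0],1),np.round(r[1],1),round(r[2],1),np.percentile(P[:,2],[2,50,98]).round(3))
        print("  pca",np.round(np.degrees(np.arctan2(*np.linalg.svd(P[:,:2]-P[:,:2].mean(0),full_matrices=False)[2][0][::-1])),1))
    # barrel axis: line-of-sight edges, and yaw of lid/box by image contour at known height
E
python3 m3.py
```

```text
top V hist [22. 27. 33. 52. 79.]
body 778 [731.3 258.2] [63.7 77.7] 57.6 [0.193 0.235 0.242]
  pca -52.0
bodytop 518 [740.  268.2] [41.2 76. ] 36.7 [0.23  0.237 0.25 ]
  pca 127.2
barrel 93 [712.8 254.4] [19.6 23.9] 35.2 [0.223 0.23  0.236]
  pca 140.2
scene V hist [ 18.   32.   71.  102.  123.6]
body 408 [739.8 262.7] [28.3 78.5] 36.8 [0.191 0.234 0.241]
  pca -52.9
bodytop 235 [739.5 262.6] [27.8 78.3] 37.0 [0.229 0.238 0.241]
  pca -53.1
barrel 199 [727.6 237.6] [26.7 53.1] 43.8 [0.189 0.222 0.235]
  pca -33.1
```

Request:
drive_tool --pt "0 -0.95 0 0 0 0.2" --pt "0 -0.95 0 0 0 0.2" --pt "0.05 -0.95 0 0 0 0.2" --pt "0.05 -0.95 0 0 0 0.2" --pt "0.05 -0.95 0 0 0 0.1"

```text
t: 3.6
eef_pos: [0.4769, -0.1012, 0.2042]
ee_rot: [3.141, -0.001, 0.269]
force: [-0.4, 0.7, -0.1]
width: 0.0438
```

Request:
drive_tool --pt "0.05 -0.95 -0.6 0 0 0" --pt "0.03 -0.95 -0.9 0 0 0" --pt "0 -0.84 -0.9 0 0 0" --pt "0 0 -0.3 0 0 0" --pt "0 0 0 0 0 0"

```text
t: 4.22
eef_pos: [0.4796, -0.2096, 0.0953]
ee_rot: [-3.141, 0.002, 0.268]
force: [-0.7, 0.1, 1.1]
width: 0.0438
```

Request:
drive_tool --pt "0 0 -0.9 0 0 0" --pt "0 0 -0.7 0 0 0" --pt "0 0 -0.36 0 0 0" --pt "0 0 0 0 0 0"

```text
t: 4.72
eef_pos: [0.4804, -0.2091, 0.0177]
ee_rot: [3.142, 0.0, 0.27]
force: [0.6, -0.3, -0.4]
width: 0.0438
```

Request:
drive_tool --pt "0 0 0 0 0 0" --pt "0 0 0 0 0 0" --pt "0 0 0 0 0 0" --pt "0 0 0 0 0 0" --claw 0 --newtons 12

```text
t: 5.22
eef_pos: [0.4803, -0.2097, 0.0178]
ee_rot: [3.141, -0.001, 0.268]
force: [-0.7, 0.2, -0.4]
width: 0.0097
```

Request:
drive_tool --pt "0 0 0 0 0 0" --pt "0 0 0.3 0 0 0" --pt "0 0 0.7 0 0 0" --pt "0 0 1 0 0 0" --pt "0 0 0.5 0 0 0"

```text
t: 5.85
eef_pos: [0.4811, -0.2098, 0.1205]
ee_rot: [3.14, -0.003, 0.269]
force: [0.1, -0.3, -0.9]
width: 0.0005
```

```bash
cat > g.py <<'E'
import sys
from h import *
k=sys.argv[1]; x,y,r=map(int,sys.argv[2:5])
im,d=arm.grab_frame("scene"); np.savez(f"scene{k}.npz",im=im,d=d)
cv2.imwrite(f"pics/s{k}.png",cv2.resize(im[y-r:y+r,x-r:x+r,::-1],(560,560),interpolation=cv2.INTER_CUBIC))
print(arm.get_state()["width"],arm.get_state()["eef_pos"])
E
python3 g.py 1 255 230 50
```

```text
0.00042242912300341506 [ 0.48219341 -0.21011982  0.12253978]
```

View pics/s1.png

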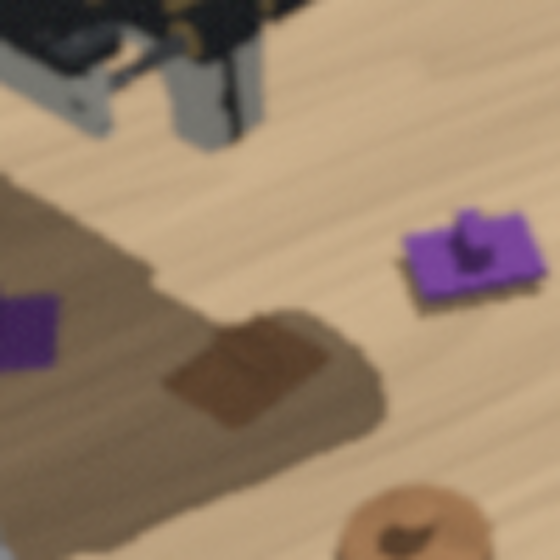

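```bash
cat > l.py <<'E'
import sys
from h import *
x,y=map(float,sys.argv[1:3])
for n in ("top","scene"):
    im,d=arm.grab_frame(n); C=cloud(n,d); C[d==0]=9
    for nm,z0,z1 in (("plate",.008,.019),("bar",.023,.04)):
        P=C[(np.hypot(C[...,0]-x,C[...,1]-y)<.05)&(C[...,2]>z0)&(C[...,2]<z1)]
        if len(P)>4:
            r=cv2.minAreaRect(P[:,:2].astype(np.float32)*1000); print(n,nm,len(P),np.round(r[0],1),np.round(r[1],1),round(r[2],1),np.percentile(P[:,2],[5,50,95]).round(4))
E
python3 l.py .48 -.21
python3 - <<'E'
from h import *
im,d=arm.grab_frame("scene"); C=cloud("scene",d); C[d==0]=9
P=C[(np.hypot(C[...,0]-.482,C[...,1]+.21)<.08)&(C[...,2]>.09)&(C[...,2]<.19)]
for z in np.arange(.1,.19,.01):
    Q=P[abs(P[:,2]-z)<.005]
    if len(Q): print(z.round(3),len(Q),Q.min(0).round(3),Q.max(0).round(3))
E
```

```text
scene plate 274 [ 481.  -211.6] [50.7 62.6] 15.4 [0.0109 0.0144 0.0175]
scene bar 59 [ 482.2 -212.9] [30.4 14.1] 16.1 [0.0241 0.0298 0.0326]
0.14 4 [ 0.483 -0.224  0.144] [ 0.492 -0.208  0.145]
0.15 49 [ 0.474 -0.229  0.147] [ 0.496 -0.194  0.155]
0.16 61 [ 0.475 -0.229  0.155] [ 0.497 -0.194  0.165]
0.17 54 [ 0.478 -0.231  0.165] [ 0.498 -0.193  0.175]
0.18 64 [ 0.475 -0.232  0.175] [ 0.498 -0.191  0.185]
```

Run:
```python
from h import *
s=arm.get_state(); print(s["eef_pos"],s["ee_rot"],s["q"],arm.pinch_z)
for n in("scene","top"): print(n,proj(n,s["eef_pos"]),proj(n,s["eef_pos"]+[0,0,.022]),proj(n,[.48,-.21,0]))
im,d=arm.grab_frame("scene"); cv2.imwrite("pics/s2.png",cv2.resize(im[130:270,180:320,::-1],(560,560),interpolation=cv2.INTER_CUBIC))
print(np.round(d[190:216:2,243],3)); C=cloud("scene",d); print(C[190:216:2,243].round(3))
```

```text
[ 0.48016505 -0.20951898  0.1180892 ] [ 3.14138397e+00 -1.24724218e-03  2.68398832e-01] [-3.67619487e-02  1.85675134e-01 -4.39178308e-01 -2.16811180e-04
 -9.44690579e-01  1.87608392e+00] -0.0188
scene [245.15953556 211.87647225] [244.26831476 204.50931694] [249.40296908 248.65824661]
top [374.08348098 243.65832988] [375.52000422 243.77102231] [367.3826587  243.18678544]
[1.033 1.081 1.081 1.083 1.086 1.092 1.09  1.095 1.099 1.326 1.325 1.312
 1.306]
[[ 0.524 -0.228  0.216]
 [ 0.491 -0.214  0.184]
 [ 0.492 -0.215  0.18 ]
 [ 0.493 -0.216  0.176]
 [ 0.494 -0.217  0.17 ]
 [ 0.491 -0.216  0.163]
 [ 0.495 -0.218  0.16 ]
 [ 0.494 -0.218  0.154]
 [ 0.493 -0.219  0.148]
 [ 0.328 -0.147  0.004]
 [ 0.331 -0.15   0.   ]
 [ 0.343 -0.156  0.004]
 [ 0.35  -0.16   0.003]]
```

View pics/s2.png

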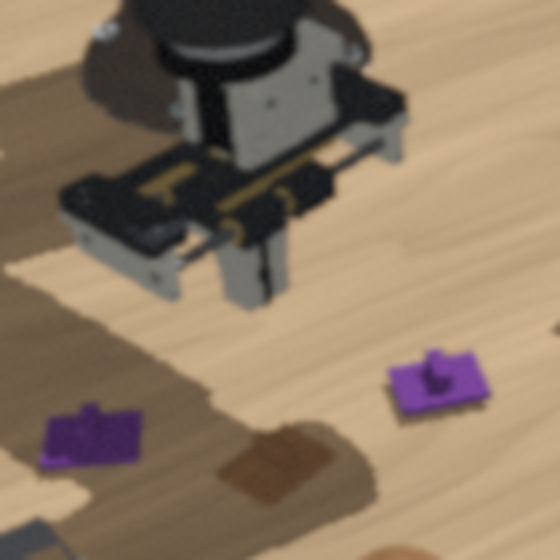

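The fingers closed above the bar. The picture and depth put the real fingertips about 20 mm higher than the reported TCP, so I'll go lower in guarded steps and watch the force.

Request:
drive_tool --pt "0 0 -0.7 0 0 0" --pt "0 -0.02 -0.9 0 0 0" --pt "0 0 -0.7 0 0 0" --pt "0 0 -0.2 0 0 0" --pt "0 0 0 0 0 0" --claw 0.5

```text
t: 6.72
eef_pos: [0.4797, -0.2104, 0.017]
ee_rot: [-3.141, 0.002, 0.269]
force: [-0.6, 0.0, 0.1]
width: 0.0419
```

Request:
drive_tool --pt "0 0 -0.125 0 0 0" --pt "0 0 -0.1 0 0 0" --pt "0 0 0 0 0 0"

```text
t: 7.1
eef_pos: [0.4801, -0.2104, 0.0086]
ee_rot: [3.142, -0.0, 0.269]
force: [0.5, 0.1, 0.6]
width: 0.0433
```

Run:
```python
from h import *
print(arm.get_state()["eef_pos"],arm.get_state()["force"])
im,d=arm.grab_frame("scene"); cv2.imwrite("pics/s3.png",cv2.resize(im[195:275,210:290,::-1],(560,560),interpolation=cv2.INTER_CUBIC))
C=cloud("scene",d);C[d==0]=9
P=C[(np.hypot(C[...,0]-.48,C[...,1]+.21)<.06)&(C[...,2]>.008)&(C[...,2]<.08)]
for z in np.arange(.01,.08,.01):
    Q=P[abs(P[:,2]-z)<.005]
    if len(Q): print(z.round(3),len(Q),Q.min(0).round(3),Q.max(0).round(3))
```

```text
[ 0.48008722 -0.21036647  0.00858545] [0.45393951 0.0549385  0.5669584 ]
0.01 166 [ 0.451 -0.246  0.008] [ 0.511 -0.177  0.015]
0.02 100 [ 0.456 -0.247  0.015] [ 0.512 -0.183  0.025]
0.03 58 [ 0.466 -0.235  0.025] [ 0.496 -0.187  0.035]
0.04 58 [ 0.462 -0.252  0.035] [ 0.502 -0.173  0.045]
0.05 64 [ 0.466 -0.251  0.045] [ 0.502 -0.172  0.055]
0.06 63 [ 0.463 -0.253  0.055] [ 0.502 -0.171  0.065]
0.07 61 [ 0.469 -0.254  0.065] [ 0.502 -0.17   0.075]
0.08 18 [ 0.477 -0.251  0.075] [ 0.504 -0.169  0.08 ]
```

View pics/s3.png

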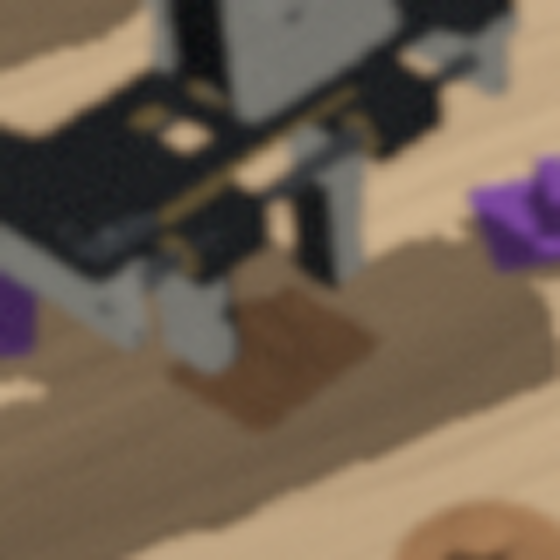

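Request:
drive_tool --pt "0 0 -0.15 0 0 0" --pt "0 0 -0.1 0 0 0" --pt "0 0 0 0 0 0"

```text
t: 7.52
eef_pos: [0.4797, -0.2103, -0.002]
ee_rot: [-3.141, 0.001, 0.269]
force: [-0.4, -0.3, -1.2]
width: 0.044
```

Request:
drive_tool --pt "0 0 -0.06 0 0 0" --pt "0 0 0 0 0 0"

```text
t: 7.78
eef_pos: [0.48, -0.2104, -0.0041]
ee_rot: [-3.142, 0.0, 0.269]
force: [-0.2, 0.5, -0.1]
width: 0.0436
```

Request:
drive_tool --pt "0 0 0 0 0 0" --pt "0 0 0 0 0 0" --pt "0 0 0 0 0 0" --pt "0 0 0 0 0 0" --pt "0 0 0 0 0 0" --claw 0 --newtons 12

```text
t: 8.4
eef_pos: [0.4801, -0.2104, -0.0039]
ee_rot: [3.142, -0.0, 0.269]
force: [-0.7, -1.3, 1.0]
width: 0.0119
```

Request:
drive_tool --pt "0 0 0.3 0 0 0" --pt "0 0 0.7 0 0 0" --pt "0 0 0.9 0 0 0" --pt "0 0.4 0.5 0 0 0" --pt "0 0.7 0 0 0 0"

```text
t: 9.02
eef_pos: [0.4814, -0.1664, 0.0947]
ee_rot: [3.14, -0.004, 0.267]
force: [-0.1, -0.5, -1.1]
width: 0.012
```

Request:
drive_tool --pt "-0.05 0.9 0 0 0 0.1" --pt "-0.05 0.9 0 0 0 0.1" --pt "-0.05 0.9 0 0 0 0.1" --pt "-0.05 0.9 0 0 0 0.13" --pt "-0.03 0.9 0 0 0 0"

```text
t: 9.65
eef_pos: [0.4708, 0.0148, 0.093]
ee_rot: [-3.142, -0.001, 0.314]
force: [-0.2, -0.5, -0.9]
width: 0.0119
```

Request:
drive_tool --pt "-0.03 0.9 0 0 0 0" --pt "0 0.43 0 0 0 0" --pt "0 0 0 0 0 0" --pt "0 0 0 0 0 0"

```text
t: 10.15
eef_pos: [0.4695, 0.0662, 0.0921]
ee_rot: [3.142, 0.0, 0.313]
force: [0.1, -0.2, -0.3]
width: 0.012
```

```bash
python3 - <<'E'
from h import *
s=arm.get_state();print(s["eef_pos"],s["ee_rot"],s["width"])
for n,(x,y,r) in (("scene",(337,195,35)),("top",(257,244,35))):
    im,d=arm.grab_frame(n); np.savez(n+"4.npz",im=im,d=d); cv2.imwrite(f"pics/{n}4.png",cv2.resize(im[y-r:y+r,x-r:x+r,::-1],(560,560),interpolation=cv2.INTER_CUBIC))
    C=cloud(n,d);C[d==0]=9
    ee=s["eef_pos"]
    for nm,z0,z1 in (("boxrim",.042,.056),("lid",.094,.109)):
        P=C[(np.hypot(C[...,0]-.47,C[...,1]-.067)<.055)&(C[...,2]>z0)&(C[...,2]<z1)]
        if len(P)>8:
            r_=cv2.minAreaRect(P[:,:2].astype(np.float32)*1000); print(n,nm,len(P),np.round(r_[0],1),np.round(r_[1],1),round(r_[2],1),np.percentile(P[:,2],[5,50,95]).round(4))
E
python3 -c "
import cv2,numpy as np
a=cv2.imread('pics/scene4.png');b=cv2.imread('pics/top4.png')
cv2.imwrite('pics/h4.png',cv2.resize(np.hstack([a,b]),(800,400)))"
```

```text
[0.4694996  0.06623874 0.09214969] [3.14157838e+00 2.51060434e-04 3.13390491e-01] 0.012011721489805078
scene boxrim 204 [471.5  66.4] [50.8 64.6] 15.5 [0.0426 0.0495 0.0533]
scene lid 51 [470.1  64.3] [47.2 62.6] 20.3 [0.1039 0.1078 0.1089]
```

View pics/h4.png

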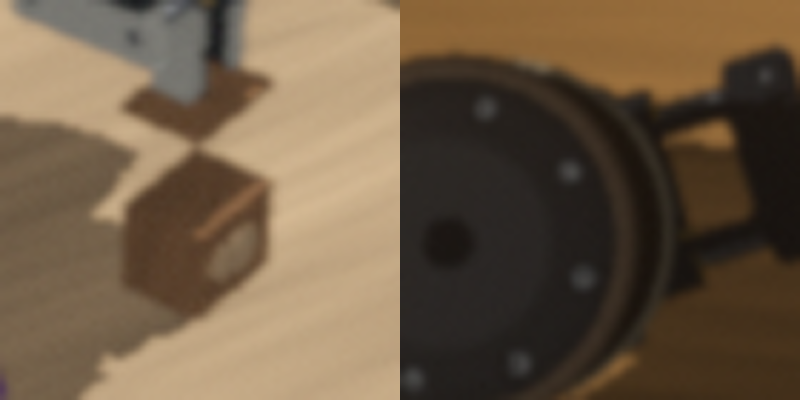

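Run:
```python
from h import *
acc=[]
for k in range(6):
    im,d=arm.grab_frame("scene"); C=cloud("scene",d);C[d==0]=9
    h=cv2.cvtColor(im,cv2.COLOR_RGB2HSV)
    o=[]
    for z0,z1 in ((.043,.058),(.098,.117)):
        m=(np.hypot(C[...,0]-.47,C[...,1]-.067)<.05)&(C[...,2]>z0)&(C[...,2]<z1)&(h[...,1]>70)
        P=C[m]; r=cv2.minAreaRect(P[:,:2].astype(np.float32)*1000); o+=[*r[0],*r[1],r[2]]
    acc.append(o); print(np.round(o,1))
print(np.median(acc,0).round(1), arm.get_state()["t"])
```

```text
[471.2  66.2  48.9  65.8  16.3 470.5  64.9  47.3  63.1  16.9]
[470.8  66.   49.5  65.5  17.3 471.3  63.6  46.4  62.6  16.2]
[470.3  66.4  49.4  66.6  17.4 474.3  64.6  47.3  63.4   8.8]
[470.4  66.9  48.2  66.6  17.8 470.9  64.2  48.8  62.1  18.9]
[470.1  67.3  48.2  67.4  17.9 471.2  64.2  48.1  62.8  14.9]
[471.4  65.1  49.9  64.2  18.9 469.5  64.2  49.7  64.5  18.6]
[470.6  66.3  49.2  66.2  17.6 471.1  64.2  47.7  63.   16.6] 10.55
```

Request:
drive_tool --pt "0 0.03 -0.4 0 0 0" --pt "0 0 -0.4 0 0 0" --pt "0 0 -0.15 0 0 0" --pt "0 0 0 0 0 0"

```text
t: 11.05
eef_pos: [0.4696, 0.0679, 0.0539]
ee_rot: [3.141, 0.001, 0.314]
force: [-0.0, -0.1, 0.7]
width: 0.012
```

Request:
drive_tool --pt "0 0 -0.1 0 0 0" --pt "0 0 -0.1 0 0 0" --pt "0 0 0 0 0 0"

```text
t: 11.42
eef_pos: [0.4695, 0.068, 0.0459]
ee_rot: [3.142, 0.0, 0.314]
force: [-1.3, -1.2, -1.1]
width: 0.0113
```

Request:
drive_tool --pt "0 0 -0.08 0 0 0" --pt "0 0 0 0 0 0"

```text
t: 11.68
eef_pos: [0.4695, 0.068, 0.0427]
ee_rot: [3.142, 0.0, 0.314]
force: [0.2, 0.5, -0.1]
width: 0.0121
```

Request:
drive_tool --pt "0 0 -0.08 0 0 0" --pt "0 0 0 0 0 0"

```text
t: 11.92
eef_pos: [0.4695, 0.0679, 0.0394]
ee_rot: [3.142, 0.0, 0.314]
force: [-0.4, -0.7, -0.9]
width: 0.0121
```

Request:
drive_tool --pt "0 0 -0.04 0 0 0" --pt "0 0 0 0 0 0"

```text
t: 12.18
eef_pos: [0.47, 0.0681, 0.0388]
ee_rot: [3.141, -0.001, 0.314]
force: [-2.8, 0.9, 7.0]
width: 0.012
```

Request:
drive_tool --pt "0 0 -0.03 0 0 0" --pt "0 0 0 0 0 0"

```text
t: 12.42
eef_pos: [0.4703, 0.0682, 0.0381]
ee_rot: [3.141, -0.001, 0.315]
force: [-3.6, -0.5, 12.4]
width: 0.0118
```

The contact height matches a seated lid (0.039 expected). I'm releasing, lifting and checking.

Request:
drive_tool --pt "0 0 0.04 0 0 0" --pt "0 0 0 0 0 0" --pt "0 0 0 0 0 0" --pt "0 0 0 0 0 0" --claw 0.45

```text
t: 12.92
eef_pos: [0.4696, 0.068, 0.0383]
ee_rot: [3.142, 0.0, 0.313]
force: [-0.1, -0.0, -0.6]
width: 0.0388
```

Request:
drive_tool --pt "0 0 0.4 0 0 0" --pt "0 0 0.8 0 0 0" --pt "0 0 0.8 0 0 0" --pt "0 0 0 0 0 0" --claw 1

```text
t: 13.42
eef_pos: [0.4713, 0.0688, 0.1207]
ee_rot: [-3.141, -0.005, 0.314]
force: [0.4, 0.0, -0.9]
width: 0.0741
```

Run:
```python
from h import *
s=arm.get_state();print(s["eef_pos"],s["ee_rot"],s["width"])
acc=[]
for k in range(4):
    im,d=arm.grab_frame("scene"); C=cloud("scene",d);C[d==0]=9
    h=cv2.cvtColor(im,cv2.COLOR_RGB2HSV); o=[]
    for z0,z1 in ((.048,.062),(.067,.08),(.008,.035)):
        P=C[(np.hypot(C[...,0]-.47,C[...,1]-.067)<.05)&(C[...,2]>z0)&(C[...,2]<z1)&(h[...,1]>70)]
        r=cv2.minAreaRect(P[:,:2].astype(np.float32)*1000); o+=[*r[0],*r[1],r[2],1000*np.median(P[:,2])]
    acc.append(o)
print(np.median(acc,0).reshape(3,6).round(1))
cv2.imwrite("pics/s5.png",cv2.resize(im[160:230,302:372,::-1],(560,560),interpolation=cv2.INTER_CUBIC))
```

```text
[0.47125977 0.06879419 0.1207448 ] [-3.14091792 -0.00467732  0.31395925] 0.07414239676713938
[[471.   65.3  48.5  64.2  17.7  56.6]
 [472.   65.8  29.5  15.   16.9  72.1]
 [487.3  60.5  74.   41.7  69.9  22.2]]
```

View pics/s5.png

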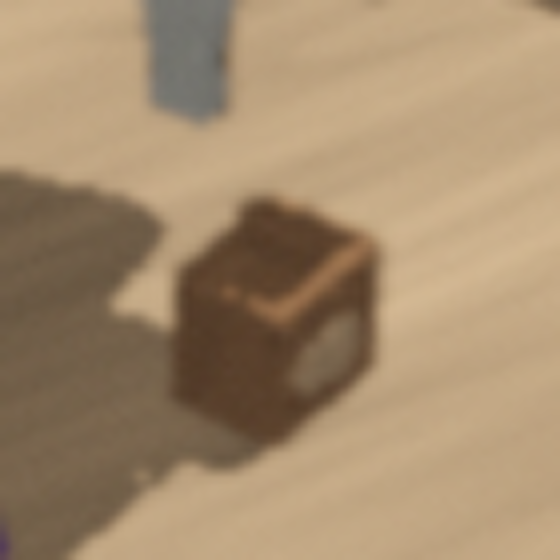

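Run:
```python
from h import *
s=arm.get_state(); e=s["eef_pos"]; yaw=s["ee_rot"][2]; c,q=np.cos(yaw),np.sin(yaw)
im,d=arm.grab_frame("scene"); C=cloud("scene",d);C[d==0]=9
D=C-e; X=D[...,0]*c+D[...,1]*q; Y=-D[...,0]*q+D[...,1]*c; Z=D[...,2]
print(e,s["width"])
for y0,y1 in ((-.1,-.065),(-.065,-.04),(-.035,0),(0,.035),(.04,.065),(.065,.1)):
    m=(abs(X)<.055)&(Y>y0)&(Y<y1)&(Z>-.03)&(Z<.13); z=np.sort(Z[m]); print(y0,y1,m.sum(),np.round(z[[0,3,8,15]],3) if m.sum()>16 else z)
```

```text
[0.46901786 0.06771972 0.11755283] 0.0860932245234974
-0.1 -0.065 382 [0.053 0.065 0.072 0.091]
-0.065 -0.04 198 [0.024 0.028 0.029 0.031]
-0.035 0 131 [0.102 0.103 0.104 0.105]
0 0.035 54 [0.101 0.103 0.105 0.106]
0.04 0.065 298 [0.024 0.026 0.027 0.03 ]
0.065 0.1 89 [0.091 0.095 0.098 0.102]
```

Request:
drive_tool --pt "0 0 -0.7 0 0 0" --pt "0 0 -0.9 0 0 0" --pt "0 0 -0.7 0 0 0" --pt "0 0 -0.3 0 0 0" --pt "0 0 0 0 0 0" --claw 1

```text
t: 14.3
eef_pos: [0.4692, 0.0677, 0.0137]
ee_rot: [3.141, 0.002, 0.314]
force: [-0.1, 0.6, -0.3]
width: 0.0876
```

Request:
drive_tool --pt "0 0 -0.1 0 0 0" --pt "0 0 0 0 0 0"

```text
t: 14.55
eef_pos: [0.4701, 0.0683, 0.011]
ee_rot: [-3.141, -0.001, 0.314]
force: [-0.9, 0.3, -0.8]
width: 0.088
```

Request:
drive_tool --pt "0 0 -0.1 0 0 0" --pt "0 0 0 0 0 0"

```text
t: 14.8
eef_pos: [0.4696, 0.068, 0.0065]
ee_rot: [-3.142, -0.0, 0.314]
force: [-1.0, 0.3, 0.6]
width: 0.0875
```

Request:
drive_tool --pt "0 0 -0.1 0 0 0" --pt "0 0 0 0 0 0"

```text
t: 15.05
eef_pos: [0.4695, 0.0679, 0.0022]
ee_rot: [3.142, 0.001, 0.314]
force: [0.9, 0.5, -0.1]
width: 0.0877
```

Request:
drive_tool --pt "0 0 0 0 0 0" --pt "0 0 0 0 0 0" --pt "0 0 0 0 0 0" --pt "0 0 0 0 0 0" --claw 0 --newtons 30

```text
t: 15.55
eef_pos: [0.4697, 0.068, 0.0025]
ee_rot: [3.142, -0.0, 0.314]
force: [0.9, -0.8, 1.1]
width: 0.0599
```

Request:
drive_tool --pt "0 0 0 0 0 0" --pt "0 0 0 0 0 0"

```text
t: 15.8
eef_pos: [0.4698, 0.0681, 0.0025]
ee_rot: [3.142, -0.0, 0.314]
force: [-0.1, -0.8, 0.5]
width: 0.0598
```

Request:
drive_tool --pt "0 0 0.3 0 0 0" --pt "0 0 0.5 0 0 0" --pt "0 0 0.6 0 0 0" --pt "0 0 0.7 0 0 0" --pt "0 0 0.6 0 0 0"

```text
t: 16.42
eef_pos: [0.4694, 0.068, 0.1121]
ee_rot: [-3.141, -0.0, 0.314]
force: [0.5, 0.2, -3.0]
width: 0.0601
```

Request:
drive_tool --pt "0.2 0.15 0.6 0 0 0.2" --pt "0.3 0.25 0.5 0 0 0.4" --pt "0.4 0.3 0.4 0 0 0.5" --pt "0.4 0.3 0.3 0 0 0.5" --pt "0.4 0.3 0.125 0 0 0.5"

```text
t: 17.05
eef_pos: [0.538, 0.1204, 0.1889]
ee_rot: [-3.141, -0.001, 0.535]
force: [0.0, -0.0, -2.5]
width: 0.0597
```

Request:
drive_tool --pt "0.4 0.3 0 0 0 0.4" --pt "0.4 0.3 0 0 0 0.4" --pt "0.3 0.15 0 0 0 0.27" --pt "0.11 0.05 0 0 0 0" --pt "0 0 0 0 0 0"

```text
t: 17.68
eef_pos: [0.5858, 0.1518, 0.1873]
ee_rot: [-3.141, 0.001, 0.645]
force: [-0.5, 0.2, -2.1]
width: 0.0599
```

Run:
```python
from h import *
s=arm.get_state();print(s["t"],s["eef_pos"],s["ee_rot"],s["width"])
for n in ("scene","top"):
    im,d=arm.grab_frame(n)
    for t in ("lens","box_mid","lid","view","box"):
        for r in arm.landmark_of(t,n)[:1]: print(n,t,round(r["score"],2),w(n,r["point"]).round(3))
    C=cloud(n,d);C[d==0]=9;h=cv2.cvtColor(im,cv2.COLOR_RGB2HSV)
    for nm,z0,z1 in (("plate",.232,.247),("bar",.252,.264),("side",.18,.23)):
        P=C[(np.hypot(C[...,0]-.586,C[...,1]-.152)<.05)&(C[...,2]>z0)&(C[...,2]<z1)&(h[...,1]>70)]
        if len(P)>8:
            r=cv2.minAreaRect(P[:,:2].astype(np.float32)*1000); print(n,nm,len(P),np.round(r[0],1),np.round(r[1],1),round(r[2],1),np.percentile(P[:,2],[2,50,98]).round(4))
    m=(np.hypot(C[...,0]-.73,C[...,1]-.25)<.1)&(C[...,2]>.228)&(C[...,2]<.25)&(h[...,2]<45)&(C[...,0]>.69)
    P=C[m]; 
    if len(P)>8: r=cv2.minAreaRect(P[:,:2].astype(np.float32)*1000); print(n,"camtop",len(P),np.round(r[0],1),np.round(r[1],1),round(r[2],1),np.median(P[:,2]))
    if n=="scene": cv2.imwrite("pics/s6.png",cv2.resize(im[90:270,330:530,::-1],(800,600)[:1]+(720,) if 0 else (640,576),interpolation=cv2.INTER_CUBIC))
```

```text
17.675 [0.58580173 0.15175534 0.18732676] [-3.14142550e+00  6.49739909e-04  6.44742930e-01] 0.0599024380761249
scene lens 0.64 [0.706 0.245 0.209]
scene box_mid 0.48 [0.586 0.15  0.209]
scene lid 0.54 [ 0.4   -0.294 -0.   ]
scene box 0.65 [0.588 0.152 0.186]
scene plate 29 [604.6 126.1] [46.7  8.2] 36.0 [0.2328 0.2362 0.2428]
scene side 230 [604.8 148.1] [75.9 38.4] 87.2 [0.1858 0.2015 0.2283]
scene camtop 233 [740.5 261.9] [28.1 78.4] 36.0 0.23816521251216793
top lens 0.78 [0.706 0.243 0.209]
top box_mid 0.41 [0.585 0.153 0.21 ]
top lid 0.95 [ 0.389 -0.296  0.004]
top view 0.42 [ 0.614 -0.205  0.001]
top box 0.52 [0.584 0.155 0.184]
top plate 16 [589.2 127. ] [11.8 25.9] 78.4 [0.2377 0.2402 0.2436]
top side 78 [565.8 139.2] [ 1.1 56.8] 36.9 [0.1859 0.2071 0.2272]
top camtop 406 [735.9 264.8] [29.1 76.1] 35.8 0.2367596538029051
```

View pics/s6.png

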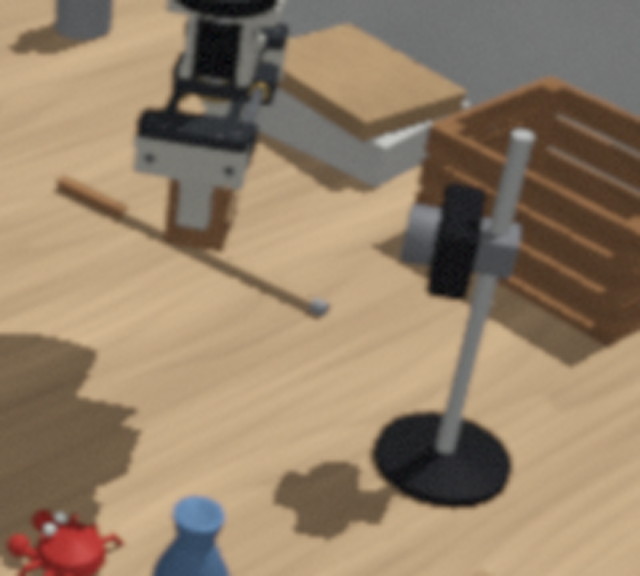

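Request:
drive_tool --pt "0 0 0 0 0 0" --pt "0 0 0 0 0 0" --pt "0 0 0 0 0 0"

```text
t: 18.65
eef_pos: [0.5861, 0.152, 0.1874]
ee_rot: [-3.142, 0.0, 0.646]
force: [0.4, -0.4, -2.6]
width: 0.0598
```

```bash
python3 -c "
from h import *
s=arm.get_state();print(s['eef_pos'],s['width'],abs(s['qd']).max());arm.job_done()"
```

```text
[0.58608961 0.15204557 0.18743558] 0.0597628630008659 0.001934958223201071
the job is handed in; nothing more can be done
```

The wooden lid is on the box, and the arm is holding the closed box in front of the lens. I handed the job in at 18.7 s; no verdict is reported.

- **Lid:** After release, depth showed the plate top at about 57 mm and the bar top at 72 mm, which is fully seated. The centre and yaw agreed with the box to about 1 mm and 1°. In the air only part of the plate was visible; its height still fits a lid that is on, but I could not re-check its sideways fit.
- **Photo pose:** The box is gripped across its 60 mm length (opening 59.8 mm) and at rest. By the lens landmark, its middle is about 151 mm out and level with the lens. Its heading is 37.0°; three estimates of the camera's heading gave 36–37.3°. The fish itself was not visible in the last picture, so its direction rests on the earlier views and the tracked turn.
- **Camera and bystanders:** The lens landmark stayed put within noise. I did not re-measure the bystanders; the robot's path stayed clear of them.
- **What went wrong:** The first lid grasp closed above the bar. The real fingertips sit about 20 mm above the reported TCP, which disagrees with the description. I corrected for this, and the later grasps held.

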